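Dry-fit a moon lamp: parts on the backing board, plaster face on top

TASK

Dry-fit the moon lamp on its round brown backing board. Seen with the black cable grommet towards you, each part lies flat on its own pencilled outline: the slotted batten on the grommet side, the plain batten on the far side, and between them, end to end, the black receiver on the left and the white LED driver on the right. Then set the plaster moon face on top of the two battens, crater side up and centred over the board, and do not disturb the tape, glue jar, water bottle or sanding block.

Things in the scene. Friction and masses are not known exactly. Their poses are not given: they have to be found in the camera images.
- board: Round brown backing board, 240 mm across, fixed, any yaw. Origin: centre of its underside, z up. Flat top 15 mm above the bench; rim 7 mm wide stands 5 mm higher. Black rubber cable grommet (21 mm across, top 24 mm above bench) at local (+112, 0) mm: local +x points to it. With the grommet towards you, left is local -y. Four pale pencilled outlines, each 4 mm longer and wider than its part.
- face: Moon face: light grey plaster disc, 184 mm across, 10 mm thick, 0.3 to 0.46 kg, lying crater side up. Origin: centre of its underside, z up. In its middle stands the big crater, a hollow ring 56 mm in outer diameter, from 10 to 30 mm above the underside: grip across it. Other craters rise up to 5 mm, over 45 mm from the centre. Final yaw is free.
- slotted_batten: Light wooden bar 110 mm long (local y), 22 wide (local x), 30 high, 0.05 kg, with a cable slot across the middle of its top, 18 mm long, 12 deep, dark floor. Origin: centre of its underside, z up. Starts slot up; either end may point either way. Its outline is centred at (+62, 0) mm in the board's frame, length along the board's y.
- plain_batten: Light wooden bar without a slot, 110 mm long (local y), 22 wide (local x), 30 high, 0.05 kg. Origin: centre of its underside, z up. Either end may point either way. Its outline is centred at (-62, 0) mm in the board's frame, length along the board's y.
- driver: LED driver: white box 60 mm long (local x), 34 wide (local y), 22 high, blue label and two green terminal strips on top, 0.06 to 0.13 kg. Origin: centre of its underside, z up. Either end may point either way. Its outline is centred at (0, +27) mm in the board's frame, length along the board's y.
- receiver: Remote-control receiver: black box 44 mm long (local x), 28 wide (local y), 16 high, red dot and grey patch on top, 0.04 kg. Origin: centre of its underside, z up. Either end may point either way. Its outline is centred at (0, -35) mm in the board's frame, length along the board's y.
- tape: Bystander: roll of masking tape lying flat on the bench, 86 mm across, 24 mm high, loose. Origin: centre of its underside.
- glue: Bystander: white upright glue jar with yellow label and orange cap, 64 mm across, 85 mm high, loose. Origin: centre of its underside.
- water: Bystander: clear upright water bottle with teal label and cap, 62 mm across, 150 mm high, loose. Origin: centre of its underside.
- sander: Bystander: cork sanding block with brown abrasive sole, 95 x 55 mm, 34 mm high, loose. Origin: centre of its underside.
Mind the look-alikes: they are no part of the job. What is shaped like the driver but yellow is not meant.

How it is judged (in metres and radians):
At the end, for the whole second after the job is handed in: On the board, flat, each on its own side: battens within 12 mm, driver and receiver within 10 mm of their outline centres along each board axis, within 11 degrees of the outline; face level on both battens, crater side up, centred on the board within 10 mm; all released, at rest (x of slotted_batten in the frame of board between 0.05 and 0.074 m and y of slotted_batten in the frame of board between -0.012 and 0.012 m and z of slotted_batten in the frame of board between 0.011 and 0.019 m and angle between each of slotted_batten, plain_batten, driver, receiver, face's own z axis and vertical below 0.08 rad and angle between the y axis of each of slotted_batten, plain_batten and the y axis of board, either way round below 0.2 rad and x of plain_batten in the frame of board between -0.074 and -0.05 m and y of plain_batten in the frame of board between -0.012 and 0.012 m and z of plain_batten in the frame of board between 0.011 and 0.019 m and x of driver in the frame of board between -0.01 and 0.01 m and y of driver in the frame of board between 0.017 and 0.037 m and z of driver in the frame of board between 0.011 and 0.019 m and angle between the x axis of each of driver, receiver and the y axis of board, either way round below 0.2 rad and x of receiver in the frame of board between -0.01 and 0.01 m and y of receiver in the frame of board between -0.045 and -0.025 m and z of receiver in the frame of board between 0.011 and 0.019 m and horizontal distance between face and board below 0.01 m and z of face in the frame of board between 0.041 and 0.049 m and linear speed of each of slotted_batten, plain_batten, driver, receiver, face below 0.02 m/s and angular speed of each of slotted_batten, plain_batten, driver, receiver, face below 0.2 rad/s); the robot touches nothing.
It fails at once if the roll of masking tape is pushed more than 25 mm or tipped over (distance of tape from where it was at the start of the episode above 0.025 m or angle between tape's own z axis and vertical above 0.5 rad).
It fails at once if the glue jar is pushed more than 25 mm or tipped over (distance of glue from where it was at the start of the episode above 0.025 m or angle between glue's own z axis and vertical above 0.5 rad).
It fails at once if the water bottle is pushed more than 25 mm or tipped over (distance of water from where it was at the start of the episode above 0.025 m or angle between water's own z axis and vertical above 0.5 rad).
It fails at once if the sanding block is pushed more than 25 mm or tipped over (distance of sander from where it was at the start of the episode above 0.025 m or angle between sander's own z axis and vertical above 0.5 rad).
It also fails if it takes over 131 s, if anything falls off the work surface, if the arm or the gripper's body presses on something with over 40 N, if the wrist force passes 120 N, or if a joint passes its speed limit or range.

ROBOT

A 6-joint arm with a two-finger parallel gripper is mounted at the origin on the work surface. World frame = base frame: x ahead of the robot, y to its left, z up, the work surface at z = 0. Lengths are in m, angles in degrees, forces in N, time in s.
With the tool pointing down it reaches from about 0.25 to 0.725 m from the base axis. Payload 9.7 kg.
Tool frame: the origin (TCP) lies midway between the tips of the shut fingers; the grasp point (between the pads) lies 19 mm behind it; z points along the fingers, y is the line along which they close (so a half turn about z gives the same grasp; the last joint's range is limited). The gripper opens to 85 mm and grips with 20 to 120 N. Pads are 22 mm wide; open, the fingers measure 114 mm over their backs; the gripper's body (76 mm by 85 mm) begins 54 mm behind the grasp point. The pads swing forward as they close: fully open they stand 13 mm farther back than shut.
Start: joints at [-69.958, 4.979, 10.078, 95.1, 0, 90], TCP at [0.188, -0.517, 0.231] pointing down, gripper open.
Joint ranges: [-179.16, 179.16], [-48.56, 103.87], [-65.8, 70.77], [-126.05, 130.52], [-82.76, 87.17], [-180, 180]. Speed limits (degrees/s): [127.2, 127.2, 147.25, 180, 180, 180].

INTERFACE

Orientations are given as [roll, pitch, yaw] about the fixed x, y, z axes, in that order (R = Rz(yaw) Ry(pitch) Rx(roll)).
In Python, from workcell import * gives the robot as it stands.
- The arm moves only by the tool servo_tool, never from a script. Its argument "moves" is a list of rows, each a list of 4 numbers: the shift along the world's x, y, z in shares of 0.75 m (1.0 is 0.75 m), then the turn about the world's z in normalised numbers (1 is pi rad). A call has 1 to 20 rows; each row is the pose to reach, as a shift and turn from the pose commanded when the call began; what a row does not reach only later rows make up. A row lasts 1/12 s, in which the tool goes at most 41.7 mm and 7.16 degrees, less where a joint would pass 70% of its speed; a pose out of reach is approached as far as the arm can. A call with a gripper value outside its range is refused whole. "claw" is the closure, from 0 (fully open) to 1 (shut), set as the call begins (left out, the last holds). The fingers move at their own pace and stop on an object; "force" is the grip in N (left out, the last holds). Time passes only in rows, so rows that repeat a pose let the fingers close. It gives the time, the measured TCP pose, the force, the opening and the grip force at its end, in the units of the state.
- get_obs(): the state, without advancing time (a new reading comes with each control period).
- camera(name): name is "scene" or "side" or "wrist"; returns the picture (480x640x3 uint8, red, green, blue); there is no depth.
- get_calibration(name): a dict with "fx", "fy", "cx", "cy" (pixels), "k1" (the pictures are not rectified: a ray, as slopes to the right and down, at radius r is drawn at 1 + k1 r^2 times it, then the intrinsics apply), "rvec" (rotation vector, rad) and "tvec" (3), from world to camera coordinates, as OpenCV has them; the wrist camera has in their place "tool_from_camera" (4x4, takes a point from camera to tool coordinates, whose origin is the TCP and whose axes are the flange's). Camera axes: x right, y down, z forward; pixel columns grow to the right and rows downward; lengths in m; the calibration is good to about 2 mm. A picture is of the moment at which its call begins: read the wrist's pose just before it. get_calibration takes no time and is no camera call.
- job_done(): hands the job in; it is judged then, once.
The state is a dict: "time": time; "q": joint angles; "qd": joint speeds; "joint_efforts": joint torques, N m; "ee_pos": TCP position; "tcp_rot": TCP orientation; "wrist_force": force on the tool from outside, world axes, zero at the start; "torque": the same for the moment, N m; "opening": finger opening in m; "grasp_force": force on a finger pad.
Only numpy, scipy, OpenCV 4.12 (cv2) and the standard library are available. Lean on these libraries where they do the work, as an engineer would, in place of code of your own. Each camera call takes 0.05 s, during which the arm holds its last target. There are 200 camera calls.

## Working session

There is one attempt and no reset: what is moved stays moved. The work goes in short steps, Python scripts to look and compute and a tool call to move; the robot and the scene stay as the last step left them, time stands still between calls to the robot, and variables do not carry over. Pictures are saved under pics/ and viewed, at most 14 in all, crops included, and the job is handed in when it is done.

Besides the shell and the picture viewer there is one more tool, called after "Request:" as name(argument=value, ...) on one line, values as JSON. servo_tool: Moves the arm, as the interface text tells. Its arguments: {"type":"object","properties":{"moves":{"type":"array","items":{"type":"array","items":{"type":"number"}}},"claw":{"type":"number"},"force":{"type":"number"}},"required":["moves"]}

```bash
ls; mkdir -p pics
python3 - <<'E'
from workcell import *
import cv2
print(get_obs())
for n in ("scene","side"):
    im=camera(n); cv2.imwrite(f"pics/{n}0.png",im[:,:,::-1]); print(n,get_calibration(n))
print(get_calibration("wrist"))
E
```

```text
pics
{'time': 0.0, 'q': array([-6.99582708e+01,  5.01145005e+00,  1.00352437e+01,  9.50985879e+01,
       -2.30068617e-04,  9.00000341e+01]), 'qd': array([-0.03674336, -0.02552601,  0.11023605,  0.01676779,  0.01492673,
       -0.05551297]), 'joint_efforts': array([-7.70757033e-04, -5.20380092e+01,  4.64811158e+01,  1.59479119e-02,
       -2.09600444e-05, -2.11472457e-05]), 'ee_pos': array([ 0.18841203, -0.51649041,  0.23058677]), 'tcp_rot': array([-1.79925206e+02,  2.30112881e-04,  2.00416954e+01]), 'wrist_force': array([-0.05399   , -0.34474686, -0.28986286]), 'torque': array([ 0.05492976, -0.01915814,  0.03159039]), 'grasp_force': 0.0, 'opening': 0.08531790464055615}
scene {'fx': 482.08542781925377, 'fy': 482.08542781925377, 'cx': 315.0790703506466, 'cy': 229.3394218910175, 'k1': -0.042546333337581885, 'rvec': array([ 0.87585362,  2.65108901, -0.91196141]), 'tvec': array([ 0.35797508, -0.24076696,  1.39319269])}
side {'fx': 578.9072584228368, 'fy': 578.9072584228368, 'cx': 323.97840922405214, 'cy': 244.33250481854913, 'k1': -0.04611295480005298, 'rvec': array([ 0.61800347, -2.4610435 ,  1.4230425 ]), 'tvec': array([0.46589423, 0.10319729, 1.53913643])}
{'fx': 351.69713467113706, 'fy': 351.69713467113706, 'cx': 320.25839961385947, 'cy': 236.03637692624028, 'k1': -0.03811575885696912, 'tool_from_camera': array([[ 3.26902825e-07, -9.53481823e-01, -3.01450516e-01,
         7.67002114e-02],
       [ 9.99999493e-01,  3.03868340e-04, -9.60044917e-04,
         7.92339593e-05],
       [ 1.00698665e-03, -3.01450363e-01,  9.53481339e-01,
        -1.41905726e-01],
       [ 0.00000000e+00,  0.00000000e+00,  0.00000000e+00,
         1.00000000e+00]])}
```

View pics/scene0.png

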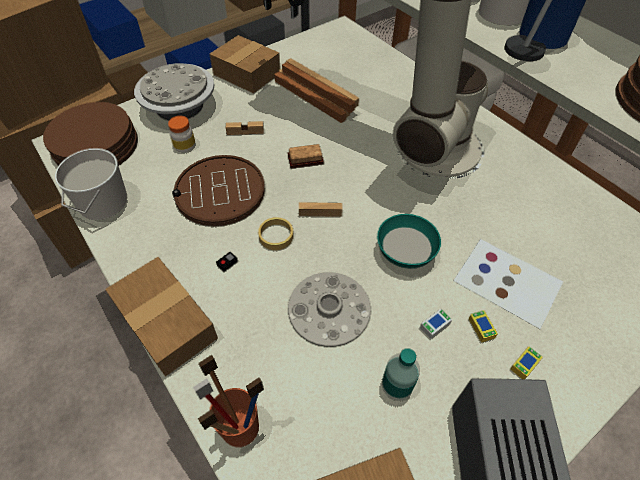

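View pics/side0.png

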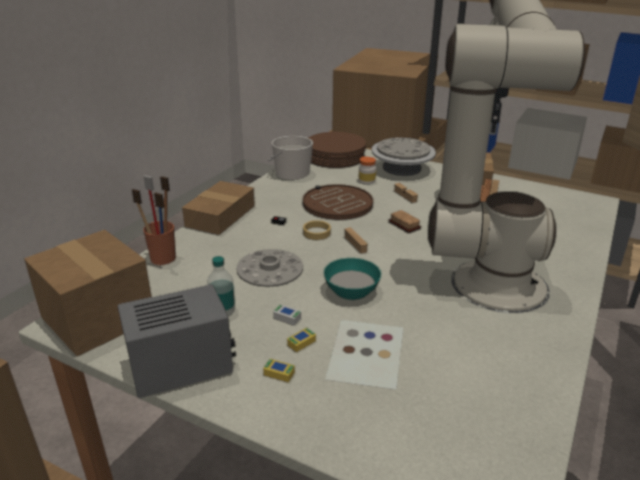

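The scene view shows:
- Work parts: slotted batten (245,128), plain batten (320,209), board (220,188) with grommet (177,193), receiver (227,261), white driver (436,322) and face (330,308).
- Look-alikes: yellow boxes (483,325) and (527,361), a moon disc on a stand (175,85), brown boards (90,135), and wooden blocks (315,88).
- Bystanders: tape (276,233), glue (180,135), water (402,372), sander (306,156).

The side view agrees with this.

```bash
cat > h.py <<'E'
from workcell import *
import cv2, numpy as np
from scipy.spatial.transform import Rotation as R
def pose(n, obs=None):
    c=get_calibration(n)
    if n=="wrist":
        o=obs or get_obs(); T=np.eye(4); T[:3,:3]=R.from_euler('xyz',o['tcp_rot'],degrees=True).as_matrix(); T[:3,3]=o['ee_pos']
        T=T@c['tool_from_camera']; return c,T[:3,:3],T[:3,3]
    Rm=R.from_rotvec(c['rvec']).as_matrix(); return c,Rm.T,-Rm.T@c['tvec']
def rays(n,px,P=None):
    c,Rw,o=P or pose(n)
    K=np.array([[c['fx'],0,c['cx']],[0,c['fy'],c['cy']],[0,0,1]])
    u=cv2.undistortPoints(np.array(px,float).reshape(-1,1,2),K,np.array([c['k1'],0,0,0])).reshape(-1,2)
    return o,np.c_[u,np.ones(len(u))]@Rw.T
def cast(n,px,z,P=None):
    o,d=rays(n,px,P); return o+d*((z-o[2])/d[:,2])[:,None]
def proj(n,pts,P=None):
    c,Rw,o=P or pose(n); q=(np.array(pts,float).reshape(-1,3)-o)@Rw; s=q[:,:2]/q[:,2:]
    s=s*(1+c['k1']*(s**2).sum(1,keepdims=True)); return s*c['fx']+[c['cx'],c['cy']]
def shot(name):
    o=get_obs(); P=pose("wrist",o); im=camera("wrist"); cv2.imwrite(f"pics/{name}.png",im[:,:,::-1]); return im,P
def blobs(m,amin):
    cs,_=cv2.findContours(m.astype(np.uint8),cv2.RETR_EXTERNAL,cv2.CHAIN_APPROX_NONE)
    return [c.reshape(-1,2) for c in cs if cv2.contourArea(c)>amin]
def rect(xy):
    (c,(w,h),a)=cv2.minAreaRect((np.array(xy)[:,:2]*1000).astype(np.float32))
    if w<h: w,h,a=h,w,a+90
    return np.round(c,1),round(w,1),round(h,1),round((a+90)%180-90,1)   # mm, long axis angle
E
python3 - <<'E'
from h import *
S=dict(slotted=(245,127,.03),plain=(320,208,.03),board=(220,188,.02),grommet=(177,192,.024),recv=(227,260,.016),driver=(436,321,.022),face=(330,300,.03),yel1=(483,324,.022),tape=(276,233,.024),glue=(180,123,.085),glueb=(182,147,0.0),water=(406,355,.15),sander=(306,152,.034),bowl=(408,240,.05),box=(160,300,.09),stand=(175,100,.06))
for k,(u,v,z) in S.items(): 
    p=cast("scene",[(u,v)],z)[0]; print(k,p.round(3),np.hypot(p[0],p[1]).round(3), proj("side",[p]).round())
E
```

```text
slotted [ 0.422 -0.374  0.03 ] 0.564 [[402. 189.]]
plain [0.433 0.004 0.03 ] 0.433 [[352. 235.]]
board [ 0.597 -0.215  0.02 ] 0.635 [[335. 199.]]
grommet [ 0.696 -0.266  0.024] 0.745 [[317. 186.]]
recv [ 0.697 -0.008  0.016] 0.697 [[277. 218.]]
driver [0.42  0.399 0.022] 0.579 [[286. 310.]]
face [0.573 0.227 0.03 ] 0.617 [[270. 258.]]
yel1 [0.345 0.464 0.022] 0.578 [[299. 335.]]
tape [ 0.563 -0.     0.024] 0.563 [[313. 226.]]
glue [ 0.587 -0.437  0.085] 0.732 [[367. 159.]]
glueb [ 0.599 -0.441  0.   ] 0.744 [[363. 180.]]
water [0.578 0.446 0.15 ] 0.73 [[216. 257.]]
sander [ 0.344 -0.179  0.034] 0.388 [[403. 216.]]
bowl [0.337 0.218 0.05 ] 0.402 [[350. 273.]]
box [0.874 0.047 0.09 ] 0.876 [[219. 191.]]
stand [ 0.541 -0.573  0.06 ] 0.789 [[392. 156.]]
```

Units first: shifts go in shares of 0.75 m and turns go in shares of pi rad. So 31 cm / 75 = 0.4133, 24 cm / 75 = 0.32.

Request:
servo_tool(moves=[[0.4133, 0.32, 0.0667, 0], [0.4133, 0.32, 0.0667, 0], [0.4133, 0.32, 0.0667, 0], [0.4133, 0.32, 0.0667, 0], [0.4133, 0.32, 0.0667, 0], [0.4133, 0.32, 0.0667, 0], [0.4133, 0.32, 0.0667, 0], [0.4133, 0.32, 0.0667, 0], [0.4133, 0.32, 0.0667, 0], [0.4133, 0.32, 0.0667, 0], [0.4133, 0.32, 0.0667, 0], [0.4133, 0.32, 0.0667, 0], [0.4133, 0.32, 0.0667, 0], [0.4133, 0.32, 0.0667, 0]], claw=0)

```text
time: 1.27
ee_pos: [0.4977, -0.2773, 0.2811]
tcp_rot: [-180.0, 0.0, 20.0]
wrist_force: [0.5, -1.6, -0.1]
opening: 0.0853
grasp_force: 0.0
```

Run:
```python
from h import *
im,P=shot("w1")
print(get_obs()['ee_pos'],proj("wrist",[(.422,-.374,.03),(.597,-.215,.02),(.433,.004,.03),(.697,-.008,.016)],P).round())
```

```text
[ 0.49765838 -0.2774523   0.28126973] [[374. 280.]
 [298.  88.]
 [ 66. 166.]
 [131. -88.]]
```

View pics/w1.png

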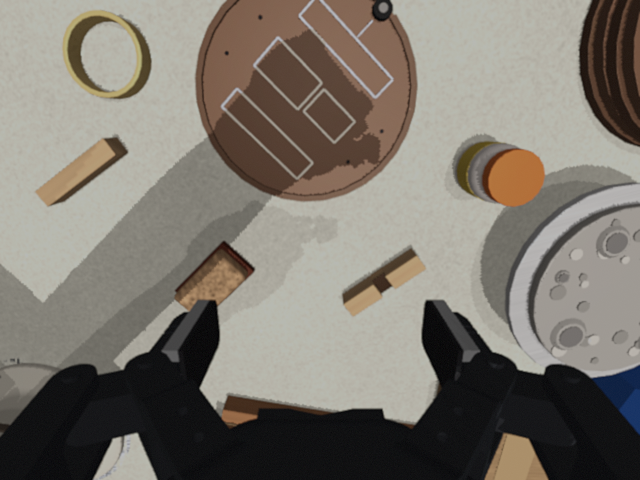

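The wrist view shows the slotted batten at (384,282), the plain batten at (80,172), the board outlines around (300,90) with the grommet at (381,9), and the glue cap at (514,178). The sander is at (215,276).

```bash
cat >> h.py <<'E'
def wood(im):  # light wooden top faces
    h=cv2.cvtColor(im,cv2.COLOR_RGB2HSV); return (h[...,0]>8)&(h[...,0]<22)&(h[...,1]>70)&(h[...,2]>150)
E
python3 - <<'E'
from h import *
im=cv2.imread("pics/w1.png")[:,:,::-1].copy(); P=pose("wrist")
hsv=cv2.cvtColor(im,cv2.COLOR_RGB2HSV)
print(hsv[275,405],hsv[172,80],hsv[182,85],hsv[268,380], im[20,330],im[130,250],im[76,350])
m=wood(im); m=cv2.morphologyEx(m.astype(np.uint8),cv2.MORPH_OPEN,np.ones((3,3)))
for b in blobs(m,80):
    if b[:,1].max()<330: print('wood',b.mean(0).round(),rect(cast("wrist",b,.03,P)))
# board outlines: pale lines within disc
hh=hsv.astype(int); reg=np.zeros(m.shape,np.uint8); cv2.circle(reg,(303,90),90,1,-1)
L=((im.min(2)>125)|((im.min(2)>95)&(hh[...,1]<95)))&(reg>0)
cv2.imwrite("pics/L.png",L*255)
cs,hi=cv2.findContours(L.astype(np.uint8),cv2.RETR_CCOMP,cv2.CHAIN_APPROX_NONE)
for c,h in zip(cs,hi[0]):
    if cv2.contourArea(c)>300: print('line',h[3],c.reshape(-1,2).mean(0).round(),rect(cast("wrist",c,.015,P)))
br=((hh[...,0]<15)|(hh[...,0]>170))&(hh[...,1]>60)&(im.max(2)<190)
E
```

```text
[ 16  94 180] [ 17  90 181] [ 16 116  68] [16 62 95] [132 103  85] [82 59 47] [136 106  88]
wood [190. 296.] (array([ 322.6, -168. ]), 30.8, 10.5, -25.8)
wood [363. 300.] (array([ 391.7, -371.8]), 44.3, 20.7, -33.1)
wood [206. 291.] (array([ 337.7, -184.3]), 25.1, 14.6, 0.9)
wood [226. 281.] (array([ 355.7, -198.6]), 46.5, 33.5, -22.1)
wood [405. 272.] (array([ 444.9, -406.2]), 44.9, 20.6, -33.1)
wood [516. 177.] (array([ 592.8, -478.1]), 63.8, 62.0, -69.4)
wood [ 75. 172.] (array([427.7,  -5.6]), 108.5, 20.9, -37.5)
line -1 [329. 116.] (array([ 582.1, -256.6]), 51.2, 35.1, 66.0)
line 0 [329. 116.] (array([ 581.9, -256.6]), 46.6, 30.2, 65.5)
line -1 [266. 133.] (array([ 540.1, -198.7]), 117.6, 29.5, 65.5)
line 2 [267. 134.] (array([ 539.6, -199.2]), 112.0, 24.5, 65.0)
line -1 [287.  72.] (array([ 607.7, -199.7]), 67.7, 41.5, 65.8)
line 4 [288.  73.] (array([ 607.7, -200.4]), 61.7, 36.1, 65.8)
line -1 [347.  47.] (array([ 658.9, -253.2]), 118.4, 44.0, 65.3)[ WARN:0@0.072] global loadsave.cpp:1063 imwrite_ Unsupported depth image for selected encoder is fallbacked to CV_8U.
```

To row units: -16 cm / 75 = -0.2133, -11.2 cm / 75 = -0.1493, -0.927 rad / 3.1416 = -0.2951.

Request:
servo_tool(moves=[[-0.1053, -0.1493, -0.2133, -0.2951], [-0.1053, -0.1493, -0.2133, -0.2951], [-0.1053, -0.1493, -0.2133, -0.2951], [-0.1053, -0.1493, -0.2133, -0.2951], [-0.1053, -0.1493, -0.2133, -0.2951], [-0.1053, -0.1493, -0.2133, -0.2951], [-0.1053, -0.1493, -0.2133, -0.2951], [-0.1053, -0.1493, -0.2133, -0.2951], [-0.1053, -0.1493, -0.2133, -0.2951], [-0.1053, -0.1493, -0.2133, -0.2951]])

```text
time: 2.15
ee_pos: [0.4188, -0.3892, 0.1215]
tcp_rot: [180.0, -0.0, -33.0]
wrist_force: [-0.3, 0.7, -0.1]
opening: 0.0858
grasp_force: 0.0
```

Run:
```python
from h import *
print(proj("scene",[(.4183,-.389,.03),(.4277,-.0056,.03),(.5965,-.2246,.015)]).round())
im,P=shot("w2")
m=wood(im); m=cv2.morphologyEx(m.astype(np.uint8),cv2.MORPH_OPEN,np.ones((3,3)))
for b in blobs(m,80):
    print('wood',b.mean(0).round(),rect(cast("wrist",b,.03,P)))
```

```text
[[244. 124.]
 [319. 205.]
 [219. 187.]]
wood [635. 373.] (array([ 177.8, -543.7]), 17.3, 9.4, -15.7)
wood [322. 283.] (array([ 391.1, -372.6]), 43.8, 20.1, -33.0)
wood [330. 179.] (array([ 451.2, -415.9]), 24.0, 13.3, -32.2)
```

View pics/w2.png

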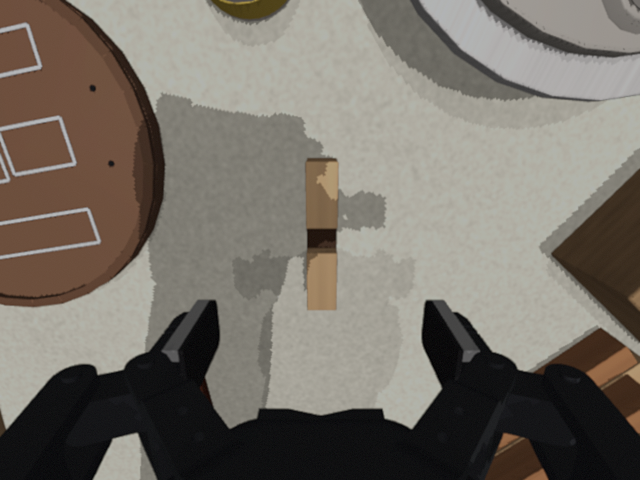

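The slotted batten, dark slot at (322,240), lies centred between the finger tips at about (216,320) and (424,320).

To row units: -11.3 cm / 75 = -0.1507, -10 cm / 75 = -0.1333.

Request:
servo_tool(moves=[[0, 0, -0.0533, 0], [0, 0, -0.1067, 0], [0, 0, -0.1333, 0], [0, 0, -0.1507, 0], [0, 0, -0.1507, 0], [0, 0, -0.1507, 0]])

```text
time: 2.7
ee_pos: [0.4197, -0.3889, 0.009]
tcp_rot: [180.0, -0.0, -33.0]
wrist_force: [0.3, -0.2, 0.9]
opening: 0.0854
grasp_force: 0.0
```

Request:
servo_tool(moves=[[0, 0, 0, 0], [0, 0, 0, 0], [0, 0, 0, 0], [0, 0, 0, 0], [0, 0, 0, 0], [0, 0, 0, 0], [0, 0, 0, 0], [0, 0, 0, 0]], claw=1, force=40)

```text
time: 3.37
ee_pos: [0.4198, -0.389, 0.009]
tcp_rot: [180.0, -0.1, -33.1]
wrist_force: [-0.7, 0.5, 5.5]
opening: 0.0206
grasp_force: 40.4
```

To row units: 23.3 cm / 75 = 0.3107, 13.9 cm / 75 = 0.1853, -1.42 rad / 3.1416 = -0.452.

Request:
servo_tool(moves=[[0, 0, 0.0533, 0], [0, 0, 0.1067, 0], [0, 0, 0.1467, 0], [0.0267, 0.0267, 0.1467, -0.0382], [0.0667, 0.0533, 0.1467, -0.0764], [0.1067, 0.08, 0.1467, -0.1146], [0.1467, 0.1067, 0.1467, -0.1528], [0.1867, 0.12, 0.1467, -0.191], [0.2267, 0.14, 0.1467, -0.2292], [0.2667, 0.16, 0.1467, -0.2674], [0.2933, 0.1733, 0.1467, -0.3056], [0.3107, 0.1853, 0.1467, -0.3438], [0.3107, 0.1853, 0.1467, -0.382], [0.3107, 0.1853, 0.1467, -0.4202], [0.3107, 0.1853, 0.12, -0.452], [0.3107, 0.1853, 0.0933, -0.452], [0.3107, 0.1853, 0.08, -0.452], [0.3107, 0.1853, 0.08, -0.452]])

```text
time: 4.87
ee_pos: [0.2861, -0.4686, 0.1038]
tcp_rot: [-165.2, 4.1, -66.2]
wrist_force: [-0.2, -0.0, -0.1]
opening: 0.0207
grasp_force: 39.7
```

Run:
```python
from h import *
im,P=shot("w3"); print(get_obs()['ee_pos'],get_obs()['tcp_rot'],get_obs()['opening'])
```

```text
[ 0.28350971 -0.46834585  0.10295651] [-165.20868977    4.25273323  -66.40188319] 0.021024899456537523
```

View pics/w3.png

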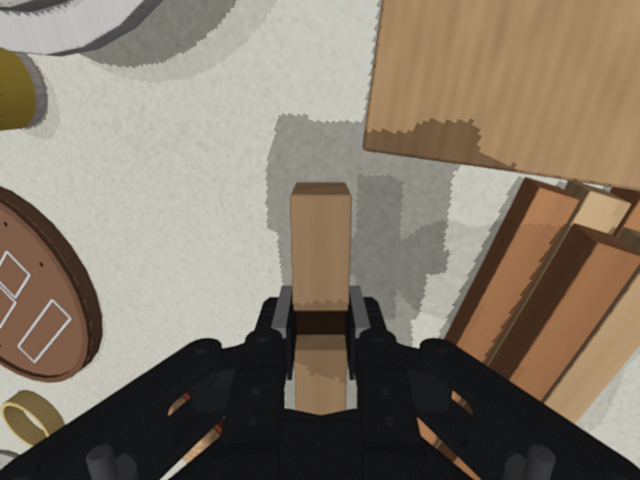

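Run:
```python
from h import *
o=get_obs(); print(o['q'].round(1),o['qd'].round(1),o['wrist_force'],o['time'],o['ee_pos'],o['tcp_rot'])
```

```text
[-66.4   7.8  -2.3  84.3  14.8 180. ] [ 2.3  0.8  1.4  0.4 -0.9  0.1] [-0.82728754 -2.12054357 -1.40859576] 4.9167 [ 0.28350971 -0.46834585  0.10295651] [-165.20868977    4.25273323  -66.40188319]
```

To row units: 3 cm / 75 = 0.04, 0.2 rad / 3.1416 = 0.0637.

Request:
servo_tool(moves=[[0, 0, 0.04, 0.0318], [0, 0, 0.04, 0.0637]])

```text
time: 5.08
ee_pos: [0.2864, -0.469, 0.138]
tcp_rot: [-165.2, 3.9, -54.5]
wrist_force: [1.0, -0.8, 1.8]
opening: 0.021
grasp_force: 39.8
```

To row units: 0.48 rad / 3.1416 = 0.1528.

Request:
servo_tool(moves=[[0, 0, 0, 0.0382], [0, 0, 0, 0.0764], [0, 0, 0, 0.1146], [0, 0, 0, 0.1528], [0, 0, 0, 0.1528]])

```text
time: 5.5
ee_pos: [0.2874, -0.4685, 0.1337]
tcp_rot: [-165.2, 4.1, -26.8]
wrist_force: [0.6, -0.5, 0.2]
opening: 0.0205
grasp_force: 39.7
```

Run:
```python
from h import *
o=get_obs(); print(o['q'].round(1),o['ee_pos'],o['tcp_rot'])
print(R.from_euler('xyz',o['tcp_rot'],degrees=True).as_matrix()[:,2].round(3))
```

```text
[-63.4  16.3  10.8  96.7   9.5 142.9] [ 0.28744262 -0.46853143  0.13370456] [-165.17050675    4.1051971   -26.75680871]
[ 0.053  0.26  -0.964]
```

To row units: 20 cm / 75 = 0.2667, 17 cm / 75 = 0.2267, 2.4 rad / 3.1416 = 0.7639.

Request:
servo_tool(moves=[[0.0133, 0.0133, 0.04, 0.0382], [0.0267, 0.0267, 0.08, 0.0764], [0.04, 0.0533, 0.12, 0.1146], [0.0533, 0.08, 0.16, 0.1528], [0.08, 0.1067, 0.16, 0.191], [0.1067, 0.1333, 0.16, 0.2292], [0.1333, 0.16, 0.16, 0.2674], [0.16, 0.1867, 0.16, 0.3056], [0.1867, 0.2267, 0.16, 0.3438], [0.1867, 0.2667, 0.16, 0.382], [0.1867, 0.2667, 0.16, 0.4202], [0.1867, 0.2667, 0.16, 0.4584], [0.1867, 0.2667, 0.16, 0.4966], [0.1867, 0.2667, 0.16, 0.5348], [0.1867, 0.2667, 0.16, 0.573], [0.1867, 0.2667, 0.16, 0.6112], [0.1867, 0.2667, 0.16, 0.6494], [0.1867, 0.2667, 0.16, 0.6875], [0.1867, 0.2667, 0.16, 0.7257], [0.1867, 0.2667, 0.16, 0.7639]])

```text
time: 7.17
ee_pos: [0.4269, -0.2684, 0.2542]
tcp_rot: [-165.3, 4.1, 110.5]
wrist_force: [-0.0, -0.2, -1.0]
opening: 0.0207
grasp_force: 39.7
```

To row units: 2.4 rad / 3.1416 = 0.7639.

Request:
servo_tool(moves=[[0, 0, 0, 0.0382], [0, 0, 0, 0.0764], [0, 0, 0, 0.1146], [0, 0, 0, 0.1528], [0, 0, 0, 0.191], [0, 0, 0, 0.2292], [0, 0, 0, 0.2674], [0, 0, 0, 0.3056], [0, 0, 0, 0.3438], [0, 0, 0, 0.382], [0, 0, 0, 0.4202], [0, 0, 0, 0.4584], [0, 0, 0, 0.4966], [0, 0, 0, 0.5348], [0, 0, 0, 0.573], [0, 0, 0, 0.6112], [0, 0, 0, 0.6494], [0, 0, 0, 0.6875], [0, 0, 0, 0.7257], [0, 0, 0, 0.7639]])

```text
time: 8.83
ee_pos: [0.4266, -0.2684, 0.2546]
tcp_rot: [-165.1, 4.1, -112.0]
wrist_force: [-0.0, 0.8, -1.3]
opening: 0.021
grasp_force: 39.7
```

Run:
```python
from h import *
o=get_obs(); print(o['time'],o['q'].round(1),o['ee_pos'],o['tcp_rot'],o['opening'])
print(R.from_euler('xyz',o['tcp_rot'],degrees=True).as_matrix()[:,2].round(3))
```

```text
8.8333 [ -36.4  -14.7   -7.2   84.     7.6 -103. ] [ 0.42656029 -0.26838485  0.25458315] [-165.14759246    4.14577797 -112.00615042] 0.02098807989889247
[ 0.264 -0.031 -0.964]
```

To row units: 1.75 rad / 3.1416 = 0.557.

Request:
servo_tool(moves=[[0, 0, 0, 0.0382], [0, 0, 0, 0.0764], [0, 0, 0, 0.1146], [0, 0, 0, 0.1528], [0, 0, 0, 0.191], [0, 0, 0, 0.2292], [0, 0, 0, 0.2674], [0, 0, 0, 0.3056], [0, 0, 0, 0.3438], [0, 0, 0, 0.382], [0, 0, 0, 0.4202], [0, 0, 0, 0.4584], [0, 0, 0, 0.4966], [0, 0, 0, 0.5348], [0, 0, 0, 0.557]])

```text
time: 10.08
ee_pos: [0.4688, -0.192, 0.254]
tcp_rot: [-170.9, 4.6, -27.7]
wrist_force: [0.1, -0.2, -0.6]
opening: 0.0211
grasp_force: 39.7
```

```bash
cat > s.py <<'E'
from h import *
o=get_obs(); print(o['time'],o['q'].round(1),o['ee_pos'].round(4),o['tcp_rot'].round(2),o['opening'].round(4))
print(R.from_euler('xyz',o['tcp_rot'],degrees=True).as_matrix()[:,2].round(3))
E
python3 s.py
```

```text
Traceback (most recent call last):
  File "s.py", line 2, in <module>
    o=get_obs(); print(o['time'],o['q'].round(1),o['ee_pos'].round(4),o['tcp_rot'].round(2),o['opening'].round(4))
                                                                                            ^^^^^^^^^^^^^^^^^^
AttributeError: 'float' object has no attribute 'round'
```

To row units: -9 cm / 75 = -0.12, -4 cm / 75 = -0.0533, 0.45 rad / 3.1416 = 0.1432.

Request:
servo_tool(moves=[[-0.0267, -0.0533, 0, 0.0382], [-0.0533, -0.12, 0, 0.0764], [-0.0533, -0.12, 0, 0.1146], [-0.0533, -0.12, 0, 0.1432], [-0.0533, -0.12, 0, 0.1432], [-0.0533, -0.12, 0, 0.1432]])

```text
time: 10.58
ee_pos: [0.4841, -0.1071, 0.2537]
tcp_rot: [-177.1, 5.2, -14.5]
wrist_force: [0.5, 0.5, 0.2]
opening: 0.0208
grasp_force: 39.7
```

```bash
sed -i "s/o\['opening'\].round(4)/round(o['opening'],4)/" s.py; python3 s.py
```

```text
10.5833 [ -14.2    3.3   10.6  102.5    2.9 -179.7] [ 0.4841 -0.1071  0.2537] [-177.1     5.21  -14.45] 0.0208
[-0.075  0.072 -0.995]
```

To row units: -4 cm / 75 = -0.0533, -1 cm / 75 = -0.0133, 0.22 rad / 3.1416 = 0.07.

Request:
servo_tool(moves=[[-0.0133, -0.0533, 0, 0.0382], [-0.0133, -0.0533, 0, 0.07], [-0.0133, -0.0533, 0, 0.07], [-0.0133, -0.0533, 0, 0.07]])

```text
time: 10.92
ee_pos: [0.4858, -0.0516, 0.2538]
tcp_rot: [-179.9, 5.3, -6.4]
wrist_force: [-0.2, -0.0, 0.2]
opening: 0.0208
grasp_force: 39.7
```

```bash
python3 s.py
```

```text
10.9167 [  -6.2    2.5    9.8  102.6    0.2 -179.7] [ 0.4858 -0.0516  0.2538] [-179.86    5.29   -6.42] 0.0208
[-0.091  0.013 -0.996]
```

To row units: 24 cm / 75 = 0.32, 20 cm / 75 = 0.2667, -0.2 rad / 3.1416 = -0.0637.

Request:
servo_tool(moves=[[0.0533, 0, 0, -0.0318], [0.1067, -0.0133, 0, -0.0637], [0.16, -0.0133, 0, -0.0637], [0.2133, -0.0133, 0, -0.0637], [0.2667, -0.0133, 0, -0.0637], [0.32, -0.0267, 0, -0.0637], [0.32, -0.0267, 0, -0.0637]])

```text
time: 11.5
ee_pos: [0.7207, -0.0716, 0.2542]
tcp_rot: [-179.9, 5.3, -18.0]
wrist_force: [1.6, 0.0, 0.5]
opening: 0.0211
grasp_force: 39.7
```

```bash
python3 s.py
```

```text
11.5 [  -6.2   43.9   64.8  116.1    1.2 -168.2] [ 0.7207 -0.0716  0.2542] [-179.85    5.33  -17.98] 0.0211
[-0.088  0.031 -0.996]
```

To row units: 16 cm / 75 = 0.2133, 12 cm / 75 = 0.16.

Request:
servo_tool(moves=[[0.0533, 0, 0, 0], [0.1067, -0.0133, 0, 0], [0.16, -0.0133, 0, 0], [0.2133, -0.0133, 0, 0], [0.2133, -0.0133, 0, 0]])

```text
time: 11.92
ee_pos: [0.7761, -0.0727, 0.2083]
tcp_rot: [-179.4, 3.0, -17.9]
wrist_force: [-0.3, 0.8, -0.4]
opening: 0.0209
grasp_force: 39.8
```

```bash
python3 s.py
```

```text
11.9167 [  -5.8   50.8   70.8  112.8    1.3 -167.9] [ 0.7761 -0.0727  0.2083] [-179.37    3.02  -17.9 ] 0.0209
[-0.047  0.027 -0.999]
```

To row units: 18 cm / 75 = 0.24, 12 cm / 75 = 0.16.

Request:
servo_tool(moves=[[0.0533, 0, 0.0267, 0], [0.1067, -0.0133, 0.0533, 0], [0.16, -0.0133, 0.0533, 0], [0.24, -0.0133, 0.0533, 0], [0.24, -0.0133, 0.0533, 0], [0.24, -0.0133, 0.0533, 0]])

```text
time: 12.42
ee_pos: [0.8082, -0.0706, 0.1812]
tcp_rot: [-178.9, 0.9, -17.9]
wrist_force: [0.6, -0.2, -0.5]
opening: 0.0205
grasp_force: 39.8
```

```bash
python3 s.py
```

```text
12.4167 [  -5.4   52.6   70.7  108.7    1.3 -167.6] [ 0.8082 -0.0706  0.1812] [-178.9     0.87  -17.86] 0.0205
[-0.009  0.023 -1.   ]
```

To row units: -18 cm / 75 = -0.24, -15.5 cm / 75 = -0.2067, -1.684 rad / 3.1416 = -0.536.

Request:
servo_tool(moves=[[-0.0533, -0.0133, 0, -0.0382], [-0.1067, -0.0533, 0, -0.0764], [-0.16, -0.1067, 0, -0.1146], [-0.2067, -0.16, 0, -0.1528], [-0.2067, -0.2, 0, -0.191], [-0.2067, -0.24, 0, -0.2292], [-0.2067, -0.24, 0, -0.2674], [-0.2067, -0.24, 0, -0.3056], [-0.2067, -0.24, 0, -0.3438], [-0.2067, -0.24, 0, -0.382], [-0.2067, -0.24, 0, -0.4202], [-0.2067, -0.24, -0.0267, -0.4584], [-0.2067, -0.24, -0.08, -0.4966], [-0.2067, -0.24, -0.1333, -0.536], [-0.2067, -0.24, -0.1333, -0.536], [-0.2067, -0.24, -0.1333, -0.536], [-0.2067, -0.24, -0.1333, -0.536]])

```text
time: 13.83
ee_pos: [0.6531, -0.2508, 0.083]
tcp_rot: [-178.9, 0.8, -114.2]
wrist_force: [-0.1, 0.7, 0.1]
opening: 0.0208
grasp_force: 39.8
```

```bash
python3 s.py
python3 - <<'E'
from h import *
im,P=shot("w4"); print(get_obs()['ee_pos'],get_obs()['tcp_rot'])
E
```

```text
13.8333 [-21.3  24.1  16.7  81.4   0.8 -87.1] [ 0.6531 -0.2508  0.083 ] [-178.86    0.82 -114.19] 0.0208
[ 0.024  0.005 -1.   ]
[ 0.65369357 -0.25106147  0.08416912] [-178.75662134    0.82765292 -114.16741172]
```

View pics/w4.png

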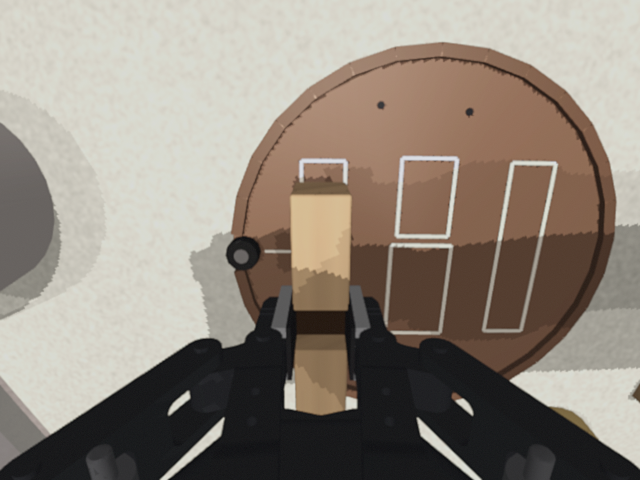

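The held batten is centred over its outline at (323,160–), with the grommet at (243,253) and the four outlines clear. Next I lower and release.

To row units: -5.9 cm / 75 = -0.0787, -5.8 cm / 75 = -0.0773.

Request:
servo_tool(moves=[[0, 0, -0.04, 0], [0, 0, -0.0667, 0], [0, 0, -0.0773, 0], [0, 0, -0.0787, 0], [0, 0, -0.0787, 0]])

```text
time: 14.3
ee_pos: [0.6537, -0.2511, 0.0252]
tcp_rot: [-178.8, 0.8, -114.3]
wrist_force: [-0.1, -0.7, -1.3]
opening: 0.0211
grasp_force: 40.3
```

To row units: 12 cm / 75 = 0.16, 8 cm / 75 = 0.1067.

Request:
servo_tool(moves=[[0, 0, 0, 0], [0, 0, 0, 0], [0, 0, 0, 0], [0, 0, 0, 0], [0, 0, 0, 0], [0, 0, 0.0533, 0], [0, 0, 0.1067, 0], [0, 0, 0.16, 0], [0, 0, 0.16, 0]], claw=0.5)

```text
time: 15.05
ee_pos: [0.6552, -0.2517, 0.1535]
tcp_rot: [-178.2, 0.9, -114.3]
wrist_force: [1.9, -0.4, 1.3]
opening: 0.0427
grasp_force: 0.0
```

To row units: 24.6 cm / 75 = 0.328, -22.7 cm / 75 = -0.3027, -0.12 rad / 3.1416 = -0.0382.

Request:
servo_tool(moves=[[-0.04, 0.04, 0, -0.0382], [-0.08, 0.08, 0, -0.0764], [-0.12, 0.12, 0, -0.1146], [-0.16, 0.16, 0, -0.1528], [-0.2, 0.2, 0, -0.191], [-0.24, 0.24, 0, -0.2292], [-0.28, 0.28, 0, -0.2674], [-0.3027, 0.328, 0, -0.3056], [-0.3027, 0.328, 0, -0.3438], [-0.3027, 0.328, -0.04, -0.382], [-0.3027, 0.328, -0.04, -0.4202], [-0.3027, 0.328, -0.04, -0.4584], [-0.3027, 0.328, -0.04, -0.4966], [-0.3027, 0.328, -0.04, -0.5348], [-0.3027, 0.328, -0.04, -0.573], [-0.3027, 0.328, -0.04, -0.573]], claw=0)

```text
time: 16.38
ee_pos: [0.4258, -0.0047, 0.1136]
tcp_rot: [-178.9, 0.8, 142.2]
wrist_force: [0.3, -0.2, -0.4]
opening: 0.0858
grasp_force: 0.0
```

```bash
python3 s.py
python3 - <<'E'
from h import *
im,P=shot("w5")
m=wood(im); m=cv2.morphologyEx(m.astype(np.uint8),cv2.MORPH_OPEN,np.ones((3,3)))
for b in blobs(m,80):
    print('wood',b.mean(0).round(),rect(cast("wrist",b,.03,P)))
E
```

```text
16.3833 [  0.3 -12.9 -19.8  83.1  -1.4  38.1] [ 0.4258 -0.0047  0.1136] [-178.91    0.83  142.22] 0.0858
[-0.    -0.024 -1.   ]
wood [321. 299.] (array([458.1, -28.5]), 29.5, 20.4, -38.3)
wood [ 56. 294.] (array([ 342.3, -188.1]), 85.5, 44.9, -25.7)
```

To row units: -10.5 cm / 75 = -0.14, -10 cm / 75 = -0.1333.

Request:
servo_tool(moves=[[0.0027, -0.0013, -0.0533, 0], [0.0027, -0.0013, -0.1067, 0], [0.0027, -0.0013, -0.1333, 0], [0.0027, -0.0013, -0.14, 0], [0.0027, -0.0013, -0.14, 0]])

```text
time: 16.85
ee_pos: [0.4268, -0.0058, 0.0076]
tcp_rot: [-178.8, 0.7, 142.7]
wrist_force: [0.6, -0.1, 0.8]
opening: 0.0851
grasp_force: 0.0
```

Request:
servo_tool(moves=[[0, 0, 0, 0], [0, 0, 0, 0], [0, 0, 0, 0], [0, 0, 0, 0], [0, 0, 0, 0], [0, 0, 0, 0], [0, 0, 0, 0], [0, 0, 0, 0]], claw=1)

```text
time: 17.52
ee_pos: [0.4284, -0.0057, 0.0094]
tcp_rot: [-179.0, 0.9, 142.5]
wrist_force: [-1.0, 0.5, 5.9]
opening: 0.0211
grasp_force: 39.9
```

To row units: -19.3 cm / 75 = -0.2573, 11.2 cm / 75 = 0.1493, -1.342 rad / 3.1416 = -0.4272.

Request:
servo_tool(moves=[[0, 0, 0.0533, 0], [0, 0, 0.1067, 0], [0.0133, -0.0267, 0.12, -0.0382], [0.04, -0.0667, 0.12, -0.0764], [0.0667, -0.1067, 0.12, -0.1146], [0.0933, -0.1467, 0.12, -0.1528], [0.12, -0.1867, 0.12, -0.191], [0.1467, -0.2267, 0.12, -0.2292], [0.1493, -0.2573, 0.12, -0.2674], [0.1493, -0.2573, 0.12, -0.3056], [0.1493, -0.2573, 0.12, -0.3438], [0.1493, -0.2573, 0.1067, -0.382], [0.1493, -0.2573, 0.0933, -0.4202], [0.1493, -0.2573, 0.08, -0.4272], [0.1493, -0.2573, 0.08, -0.4272], [0.1493, -0.2573, 0.08, -0.4272]])

```text
time: 18.85
ee_pos: [0.5393, -0.1986, 0.0679]
tcp_rot: [-178.8, 0.8, 65.8]
wrist_force: [-0.2, -0.3, -0.4]
opening: 0.0214
grasp_force: 39.6
```

```bash
python3 s.py
```

```text
18.85 [-19.9   9.6  -3.   78.7  -0.7  94.3] [ 0.5393 -0.1986  0.0679] [-178.82    0.82   65.84] 0.0214
[-0.025 -0.005 -1.   ]
```

Request:
servo_tool(moves=[[0.0013, 0, -0.0267, 0], [0.0013, 0, -0.0533, 0], [0.0013, 0, -0.0573, 0], [0.0013, 0, -0.0573, 0]])

```text
time: 19.18
ee_pos: [0.5405, -0.1986, 0.0254]
tcp_rot: [-178.9, 0.8, 65.8]
wrist_force: [0.0, 0.4, -1.3]
opening: 0.0209
grasp_force: 40.1
```

To row units: 16 cm / 75 = 0.2133, 12 cm / 75 = 0.16.

Request:
servo_tool(moves=[[0, 0, 0, 0], [0, 0, 0, 0], [0, 0, 0, 0], [0, 0, 0, 0], [0, 0, 0, 0], [0, 0, 0.0533, 0], [0, 0, 0.1067, 0], [0, 0, 0.16, 0], [0, 0, 0.2133, 0], [0, 0, 0.2133, 0]], claw=0.5)

```text
time: 20.02
ee_pos: [0.5429, -0.1995, 0.1945]
tcp_rot: [-179.5, 0.8, 65.6]
wrist_force: [2.5, -0.5, 0.6]
opening: 0.0427
grasp_force: 0.0
```

To row units: 18 cm / 75 = 0.24, 15 cm / 75 = 0.2.

Request:
servo_tool(moves=[[0.04, 0.04, 0, 0], [0.08, 0.08, 0, 0], [0.12, 0.12, 0, 0], [0.16, 0.16, 0, 0], [0.16, 0.2, 0, 0], [0.16, 0.24, 0, 0], [0.16, 0.24, 0, 0], [0.16, 0.24, 0, 0]], claw=0)

```text
time: 20.68
ee_pos: [0.6609, -0.0171, 0.1853]
tcp_rot: [-178.9, 0.8, 65.8]
wrist_force: [-0.2, -1.0, 0.4]
opening: 0.0857
grasp_force: 0.0
```

```bash
python3 s.py
python3 - <<'E'
from h import *
im,P=shot("w6")
print(proj("wrist",[(.697,-.008,.016)],P).round())
m=im.max(2)<45; m[300:]=0
for b in blobs(m,150): print(b.mean(0).round(),rect(cast("wrist",b,.016,P)),rect(cast("wrist",b,0.008,P)))
E
```

```text
20.6833 [ -1.3  21.7  24.8  94.5  -0.3 112.9] [ 0.6609 -0.0171  0.1853] [-178.88    0.83   65.8 ] 0.0857
[-0.024 -0.005 -1.   ]
[[357. 186.]]
[359. 187.] (array([697.5, -10. ]), 42.0, 28.1, 8.7) (array([697.5, -11.6]), 43.1, 28.8, 8.7)
```

View pics/w6.png

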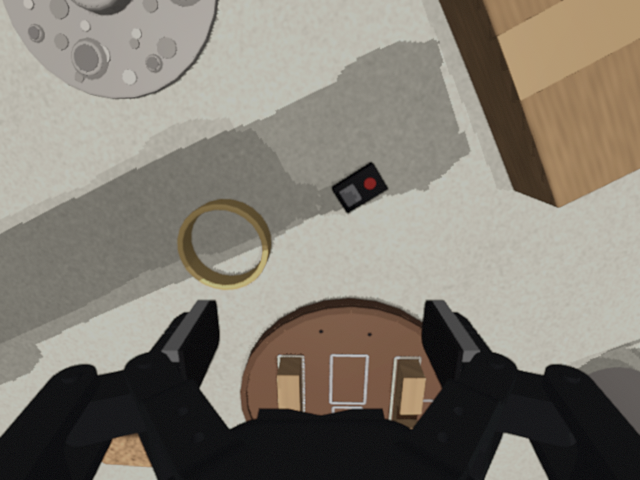

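Receiver with red dot at (370,184) and grey patch at (351,193) confirmed. The tape is at (225,245), clear of the grasp, and both battens sit in their outlines.

To row units: -8 cm / 75 = -0.1067, 3.7 cm / 75 = 0.0493, 2.145 rad / 3.1416 = 0.6828.

Request:
servo_tool(moves=[[0.0493, 0.0093, -0.04, 0.0382], [0.0493, 0.0093, -0.08, 0.0764], [0.0493, 0.0093, -0.1067, 0.1146], [0.0493, 0.0093, -0.1067, 0.1528], [0.0493, 0.0093, -0.1067, 0.191], [0.0493, 0.0093, -0.1067, 0.2292], [0.0493, 0.0093, -0.1067, 0.2674], [0.0493, 0.0093, -0.1067, 0.3056], [0.0493, 0.0093, -0.1067, 0.3438], [0.0493, 0.0093, -0.1067, 0.382], [0.0493, 0.0093, -0.1067, 0.4202], [0.0493, 0.0093, -0.1067, 0.4584], [0.0493, 0.0093, -0.1067, 0.4966], [0.0493, 0.0093, -0.1067, 0.5348], [0.0493, 0.0093, -0.1067, 0.573], [0.0493, 0.0093, -0.1067, 0.6112], [0.0493, 0.0093, -0.1067, 0.6494], [0.0493, 0.0093, -0.1067, 0.6828], [0.0493, 0.0093, -0.1067, 0.6828]])

```text
time: 22.32
ee_pos: [0.6976, -0.0135, 0.1058]
tcp_rot: [-178.9, 0.8, -171.3]
wrist_force: [0.3, -0.1, -0.3]
opening: 0.0855
grasp_force: 0.0
```

```bash
python3 s.py
python3 - <<'E'
from h import *
im,P=shot("w7")
print(proj("wrist",[(.6975,-.010,.016)],P).round())
m=im.max(2)<45; m[290:]=0
for b in blobs(m,150): print(b.mean(0).round(),rect(cast("wrist",b,.016,P)))
E
```

```text
22.3167 [-0.7 23.9 18.9 84.  -1.  -9.4] [ 0.6976 -0.0135  0.1058] [-178.88    0.84 -171.3 ] 0.0855
[ 0.017 -0.017 -1.   ]
[[328. 241.]]
[325. 237.] (array([695.3, -11.8]), 44.8, 26.1, 8.5)
[186. 100.] (array([ 628.1, -116.3]), 129.0, 21.8, -17.2)
```

To row units: -10.1 cm / 75 = -0.1347, -9.8 cm / 75 = -0.1307.

Request:
servo_tool(moves=[[-0.0013, 0.0027, -0.0533, 0], [-0.0013, 0.0027, -0.1067, 0], [-0.0013, 0.0027, -0.1307, 0], [-0.0013, 0.0027, -0.1347, 0], [-0.0013, 0.0027, -0.1347, 0]])

```text
time: 22.78
ee_pos: [0.6959, -0.0104, 0.0034]
tcp_rot: [-178.9, 0.7, -171.7]
wrist_force: [-0.0, 0.0, 0.9]
opening: 0.085
grasp_force: 0.0
```

Request:
servo_tool(moves=[[0, 0, 0, 0], [0, 0, 0, 0], [0, 0, 0, 0], [0, 0, 0, 0], [0, 0, 0, 0], [0, 0, 0, 0], [0, 0, 0, 0], [0, 0, 0, 0]], claw=1)

```text
time: 23.45
ee_pos: [0.6975, -0.0097, 0.0059]
tcp_rot: [-178.9, 0.9, -171.5]
wrist_force: [-0.7, -0.7, 4.8]
opening: 0.0273
grasp_force: 40.7
```

To row units: -24.7 cm / 75 = -0.3293, -24 cm / 75 = -0.32, 0.997 rad / 3.1416 = 0.3174.

Request:
servo_tool(moves=[[0, 0, 0.0533, 0], [0, 0, 0.1067, 0], [-0.0267, -0.04, 0.12, 0.0382], [-0.0533, -0.08, 0.12, 0.0764], [-0.08, -0.12, 0.12, 0.1146], [-0.1067, -0.16, 0.12, 0.1528], [-0.1333, -0.2133, 0.12, 0.191], [-0.1533, -0.2667, 0.12, 0.2292], [-0.1533, -0.32, 0.12, 0.2674], [-0.1533, -0.3293, 0.12, 0.3056], [-0.1533, -0.3293, 0.1067, 0.3174], [-0.1533, -0.3293, 0.08, 0.3174], [-0.1533, -0.3293, 0.08, 0.3174], [-0.1533, -0.3293, 0.08, 0.3174]])

```text
time: 24.62
ee_pos: [0.581, -0.2564, 0.0637]
tcp_rot: [-179.0, 0.8, -114.4]
wrist_force: [0.3, -0.6, -1.1]
opening: 0.0269
grasp_force: 39.9
```

```bash
python3 s.py
```

```text
24.6167 [-24.2  15.6   3.6  77.1   0.8 -89.8] [ 0.581  -0.2564  0.0637] [-179.03    0.82 -114.38] 0.0269
[ 0.021  0.006 -1.   ]
```

To row units: -4.2 cm / 75 = -0.056, -4 cm / 75 = -0.0533.

Request:
servo_tool(moves=[[0.0013, 0, -0.0267, 0], [0.0013, 0, -0.0533, 0], [0.0013, 0, -0.056, 0], [0.0013, 0, -0.056, 0]])

```text
time: 24.95
ee_pos: [0.5827, -0.2563, 0.0229]
tcp_rot: [-178.9, 0.8, -114.3]
wrist_force: [-0.5, -0.7, -0.8]
opening: 0.0264
grasp_force: 39.9
```

To row units: 16 cm / 75 = 0.2133, 12 cm / 75 = 0.16.

Request:
servo_tool(moves=[[0, 0, 0, 0], [0, 0, 0, 0], [0, 0, 0, 0], [0, 0, 0, 0], [0, 0, 0, 0], [0, 0, 0.0533, 0], [0, 0, 0.1067, 0], [0, 0, 0.16, 0], [0, 0, 0.2133, 0], [0, 0, 0.2133, 0]], claw=0.5)

```text
time: 25.78
ee_pos: [0.5849, -0.2577, 0.1922]
tcp_rot: [-178.2, 0.8, -114.3]
wrist_force: [2.0, -0.5, 1.6]
opening: 0.0429
grasp_force: 0.0
```

To row units: 61.8 cm / 75 = 0.824, -15.5 cm / 75 = -0.2067.

Request:
servo_tool(moves=[[-0.0133, 0.0533, 0.0133, 0], [-0.0267, 0.1067, 0.0133, 0], [-0.04, 0.16, 0.0133, 0], [-0.0533, 0.2133, 0.0133, 0], [-0.0667, 0.2667, 0.0133, 0], [-0.08, 0.32, 0.0133, 0], [-0.0933, 0.3733, 0.0133, 0], [-0.1067, 0.4267, 0.0133, 0], [-0.12, 0.48, 0.0133, 0], [-0.1333, 0.5333, 0.0133, 0], [-0.1467, 0.5867, 0.0133, 0], [-0.16, 0.64, 0.0133, 0], [-0.1733, 0.6933, 0.0133, 0], [-0.1867, 0.7467, 0.0133, 0], [-0.2, 0.8, 0.0133, 0], [-0.2067, 0.824, 0.0133, 0], [-0.2067, 0.824, 0.0133, 0], [-0.2067, 0.824, 0.0133, 0], [-0.2067, 0.824, 0.0133, 0]], claw=0)

```text
time: 27.37
ee_pos: [0.4279, 0.3608, 0.1926]
tcp_rot: [-178.9, 0.8, -114.3]
wrist_force: [-0.2, -0.0, -0.3]
opening: 0.0859
grasp_force: 0.0
```

```bash
python3 s.py
python3 - <<'E'
from h import *
im,P=shot("w8")
print(proj("wrist",[(.42,.399,.022),(.345,.464,.022)],P).round())
cv2.imwrite("pics/w8c.png",im[:300,150:550,::-1])
E
```

```text
27.3667 [ 40.5   4.4   5.2  89.6  -0.7 -25.2] [0.4279 0.3608 0.1926] [-178.89    0.8  -114.34] 0.0859
[ 0.023  0.005 -1.   ]
[[348. 244.]
 [446. 272.]]
```

View pics/w8.png

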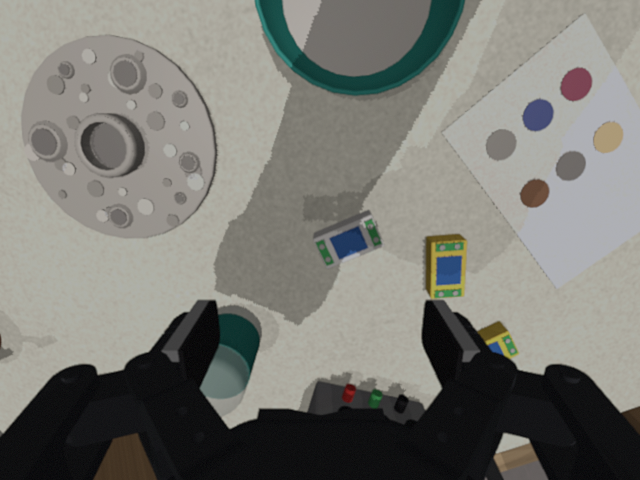

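White driver at (348,240) with blue label and green strips confirmed, and it is distinct from the yellow box at (447,265). Water is at (225,350), and the face ring is at (110,146).

Run:
```python
from h import *
im=cv2.imread("pics/w8.png")[:,:,::-1].copy(); P=pose("wrist"); hsv=cv2.cvtColor(im,cv2.COLOR_RGB2HSV).astype(int)
reg=np.zeros(im.shape[:2],bool); reg[200:280,300:395]=1
bl=reg&(hsv[...,0]>100)&(hsv[...,0]<130)&(hsv[...,1]>120)
gr=reg&(hsv[...,0]>40)&(hsv[...,0]<90)&(hsv[...,1]>100)
cc=[]
for n,m in(("b",bl),("g",gr)):
    for b in blobs(m,25):
        r=rect(cast("wrist",b,.022,P)); print(n,b.mean(0).round(),r); 
p=np.argwhere(bl|gr)[:,::-1]; print('all',rect(cast("wrist",p,.022,P)))
# face disc
g=(hsv[...,1]<45)&(im.max(2)<175); g[:, 235:]=0; g[250:]=0
k=cv2.morphologyEx(g.astype(np.uint8),cv2.MORPH_OPEN,np.ones((7,7)))
b=max(blobs(k,2000),key=cv2.contourArea); c=cast("wrist",b,.010,P)
(cx,cy),r=cv2.minEnclosingCircle((c[:,:2]*1000).astype(np.float32)); e=cv2.fitEllipse((c[:,:2]*1000).astype(np.float32)); print('face',cx,cy,r,e)
```

```text
b [348. 242.] (array([419.2, 397.7]), 28.2, 22.2, -0.1)
g [325. 253.] (array([443.9, 397.9]), 9.9, 6.4, 89.3)
g [373. 233.] (array([394.9, 398.3]), 10.6, 6.4, -89.8)
all (array([419.4, 397.8]), 55.4, 24.2, -0.1)
face 571.251220703125 215.12960815429688 153.98545837402344 ((567.4649658203125, 222.7867431640625), (225.86813354492188, 250.91688537597656), 99.76155090332031)
```

To row units: -9 cm / 75 = -0.12, 3.7 cm / 75 = 0.0493, -1.147 rad / 3.1416 = -0.3651.

Request:
servo_tool(moves=[[-0.012, 0.0493, -0.04, -0.0382], [-0.012, 0.0493, -0.08, -0.0764], [-0.012, 0.0493, -0.12, -0.1146], [-0.012, 0.0493, -0.12, -0.1528], [-0.012, 0.0493, -0.12, -0.191], [-0.012, 0.0493, -0.12, -0.2292], [-0.012, 0.0493, -0.12, -0.2674], [-0.012, 0.0493, -0.12, -0.3056], [-0.012, 0.0493, -0.12, -0.3438], [-0.012, 0.0493, -0.12, -0.3651], [-0.012, 0.0493, -0.12, -0.3651], [-0.012, 0.0493, -0.12, -0.3651]])

```text
time: 28.42
ee_pos: [0.4194, 0.3973, 0.1028]
tcp_rot: [-178.9, 0.8, 180.0]
wrist_force: [1.0, -0.1, -0.2]
opening: 0.0854
grasp_force: 0.0
```

```bash
python3 s.py
python3 - <<'E'
from h import *
im,P=shot("w9"); hsv=cv2.cvtColor(im,cv2.COLOR_RGB2HSV).astype(int)
q=proj("wrist",[(.4193,.3978,.022)],P)[0]; print(q)
reg=np.zeros(im.shape[:2],bool); x,y=q.astype(int); reg[y-90:min(y+90,300),x-60:x+60]=1
bl=reg&(hsv[...,0]>100)&(hsv[...,0]<130)&(hsv[...,1]>120)
gr=reg&(hsv[...,0]>40)&(hsv[...,0]<90)&(hsv[...,1]>100)
for n,m in(("b",bl),("g",gr)):
    for b in blobs(m,25): print(n,b.mean(0).round(),rect(cast("wrist",b,.022,P)))
E
```

```text
28.4167 [44.1  8.3 -0.5 81.4 -1.4 44.1] [0.4194 0.3973 0.1028] [-178.91    0.84  179.99] 0.0854
[ 0.015 -0.019 -1.   ]
[323.25117304 244.47771633]
b [324. 243.] (array([418.9, 398.3]), 27.7, 22.6, 0.3)
g [324. 277.] (array([443.6, 398. ]), 24.3, 6.8, -89.6)
g [324. 208.] (array([394.2, 398.2]), 24.7, 6.7, -89.8)
```

Agreed: centre (419, 398) mm, angle 0. Descend to z≈0.006.

To row units: -9.7 cm / 75 = -0.1293, -9.5 cm / 75 = -0.1267.

Request:
servo_tool(moves=[[0, 0.0013, -0.0533, 0], [0, 0.0013, -0.1067, 0], [0, 0.0013, -0.1267, 0], [0, 0.0013, -0.1293, 0], [0, 0.0013, -0.1293, 0]])

```text
time: 28.88
ee_pos: [0.4185, 0.3986, 0.005]
tcp_rot: [-178.8, 0.8, 180.0]
wrist_force: [-0.6, 1.3, 1.3]
opening: 0.0852
grasp_force: 0.0
```

Request:
servo_tool(moves=[[0, 0, 0, 0], [0, 0, 0, 0], [0, 0, 0, 0], [0, 0, 0, 0], [0, 0, 0, 0], [0, 0, 0, 0], [0, 0, 0, 0], [0, 0, 0, 0]], claw=1)

```text
time: 29.55
ee_pos: [0.4193, 0.3998, 0.0069]
tcp_rot: [-179.0, 0.9, 179.9]
wrist_force: [-0.9, -1.8, 6.1]
opening: 0.0331
grasp_force: 40.7
```

To row units: -60 cm / 75 = -0.8, 18.8 cm / 75 = 0.2507, 1.147 rad / 3.1416 = 0.3651.

Request:
servo_tool(moves=[[0, 0, 0.0533, 0], [0, 0, 0.1067, 0], [0.0133, -0.04, 0.1333, 0.0318], [0.0267, -0.0933, 0.1333, 0.0637], [0.04, -0.1467, 0.1333, 0.0955], [0.06, -0.2, 0.1333, 0.1273], [0.08, -0.2533, 0.1333, 0.1592], [0.0933, -0.3067, 0.1333, 0.191], [0.1067, -0.36, 0.1333, 0.2228], [0.12, -0.4133, 0.1333, 0.2546], [0.14, -0.4667, 0.1333, 0.2865], [0.16, -0.52, 0.1333, 0.3183], [0.1733, -0.5733, 0.1333, 0.3501], [0.1867, -0.6267, 0.1333, 0.3651], [0.2067, -0.68, 0.1333, 0.3651], [0.2267, -0.7333, 0.1333, 0.3651], [0.2507, -0.7867, 0.12, 0.3651], [0.2507, -0.8, 0.0933, 0.3651], [0.2507, -0.8, 0.08, 0.3651], [0.2507, -0.8, 0.08, 0.3651]])

```text
time: 31.22
ee_pos: [0.6051, -0.2012, 0.0621]
tcp_rot: [-179.2, 0.8, -114.4]
wrist_force: [-0.0, 1.2, -1.1]
opening: 0.0334
grasp_force: 40.4
```

```bash
python3 s.py
```

```text
31.2167 [-18.7  16.    4.1  77.1   0.7 -84.2] [ 0.6051 -0.2012  0.0621] [-179.19    0.8  -114.45] 0.0334
[ 0.019  0.007 -1.   ]
```

To row units: -4 cm / 75 = -0.0533, -3.8 cm / 75 = -0.0507.

Request:
servo_tool(moves=[[0.0027, 0.0013, -0.0267, 0], [0.0027, 0.0013, -0.0507, 0], [0.0027, 0.0013, -0.0533, 0], [0.0027, 0.0013, -0.0533, 0]])

```text
time: 31.55
ee_pos: [0.6081, -0.1984, 0.0254]
tcp_rot: [-179.0, 0.8, -114.3]
wrist_force: [-0.4, 0.7, -0.4]
opening: 0.033
grasp_force: 40.4
```

To row units: 16 cm / 75 = 0.2133, 12 cm / 75 = 0.16.

Request:
servo_tool(moves=[[0, 0, 0, 0], [0, 0, 0, 0], [0, 0, 0, 0], [0, 0, 0, 0], [0, 0, 0, 0], [0, 0, 0.0533, 0], [0, 0, 0.1067, 0], [0, 0, 0.16, 0], [-0.04, 0, 0.2133, 0], [-0.0667, -0.0667, 0.2133, 0], [-0.0667, -0.0667, 0.2133, 0], [-0.0667, -0.0667, 0.2133, 0]], claw=0.45)

```text
time: 32.55
ee_pos: [0.5578, -0.2525, 0.1868]
tcp_rot: [-178.8, 0.8, -114.5]
wrist_force: [0.4, -0.4, 0.6]
opening: 0.0469
grasp_force: 0.0
```

```bash
python3 s.py
python3 - <<'E'
from h import *
im,P=shot("w10")
m=wood(im); m=cv2.morphologyEx(m.astype(np.uint8),cv2.MORPH_OPEN,np.ones((3,3)))
for b in blobs(m,80): print('wood',b.mean(0).round(),rect(cast("wrist",b,.045,P)))
E
```

```text
32.55 [-24.7  11.7  12.6  89.7   0.8 -90.2] [ 0.5578 -0.2525  0.1868] [-178.78    0.78 -114.52] 0.0469
[ 0.025  0.004 -1.   ]
wood [220. 295.] (array([ 672.6, -224.6]), 44.8, 7.9, 65.6)
wood [370. 217.] (array([ 522.4, -237.9]), 21.1, 20.7, -24.1)
wood [218. 225.] (array([ 640.1, -279.8]), 44.7, 21.8, 65.3)
wood [585. 182.] (array([ 350.6, -193.8]), 81.8, 43.0, -25.3)
wood [314. 154.] (array([ 542.5, -302.7]), 87.3, 33.9, -33.0)
wood [146.   9.] (array([ 610.2, -445.5]), 56.1, 17.6, -26.3)
```

View pics/w10.png

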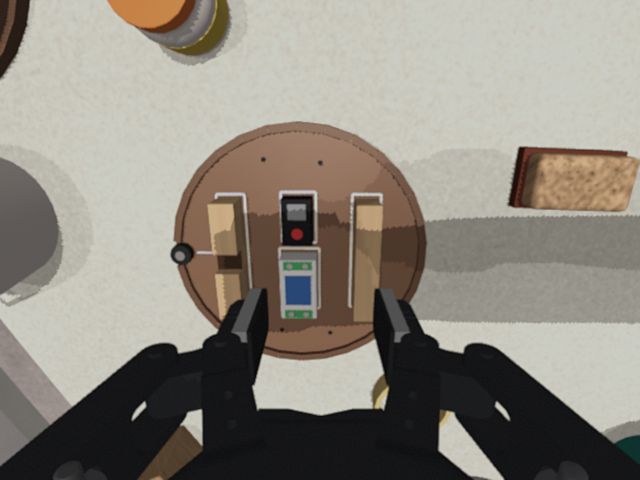

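All four parts lie on their outlines: slotted batten (230,260), receiver (298,220), driver (298,285) and plain batten (367,255). Next is the face.

To row units: 44 cm / 75 = 0.5867, 40 cm / 75 = 0.5333.

Request:
servo_tool(moves=[[0, 0.0533, 0.0267, 0], [0, 0.1067, 0.0533, 0], [0, 0.16, 0.0667, 0], [0, 0.2133, 0.0667, 0], [0, 0.2667, 0.0667, 0], [0, 0.32, 0.0667, 0], [0, 0.3733, 0.0667, 0], [0, 0.4267, 0.0667, 0], [0, 0.48, 0.0667, 0], [0, 0.5333, 0.0667, 0], [0, 0.5867, 0.0667, 0], [0, 0.5867, 0.0667, 0], [0, 0.5867, 0.0667, 0]], claw=0)

```text
time: 33.68
ee_pos: [0.558, 0.1932, 0.2339]
tcp_rot: [-179.0, 0.7, -114.1]
wrist_force: [0.3, -0.0, -1.2]
opening: 0.0855
grasp_force: 0.0
```

```bash
cat > f.py <<'E'
from h import *
import sys
im,P=shot(sys.argv[1]); hsv=cv2.cvtColor(im,cv2.COLOR_RGB2HSV).astype(int)
q=proj("wrist",[(.572,.223,.03),(.66,.223,.01)],P); print(q.round(), im[int(q[0,1]),int(q[0,0])], get_obs()['ee_pos'])
g=cv2.GaussianBlur(cv2.cvtColor(im,cv2.COLOR_RGB2GRAY),(5,5),0)
c,Rw,o=P; d=o[2]-.03; r0=28/1000*c['fx']/d
C=cv2.HoughCircles(g,cv2.HOUGH_GRADIENT,1,30,param1=80,param2=20,minRadius=int(r0*.85),maxRadius=int(r0*1.15))
print('r0',r0)
for x in (C[0] if C is not None else []):
    if np.hypot(*(x[:2]-q[0]))<60: print('ring',x,cast("wrist",[x[:2]],.03,P).round(4))
E
python3 s.py; python3 f.py w11
```

```text
33.6833 [ 19.2   9.4  15.3  94.6  -0.1 -46.7] [0.558  0.1932 0.2339] [-179.01    0.74 -114.1 ] 0.0855
[ 0.021  0.005 -1.   ]
[[323. 234.]
 [251. 259.]] [76 73 71] [0.55826184 0.1916768  0.23424501]
r0 28.562199045560405
ring [319.5  233.5   24.35] [[0.5747 0.2211 0.03  ]]
```

View pics/w11.png

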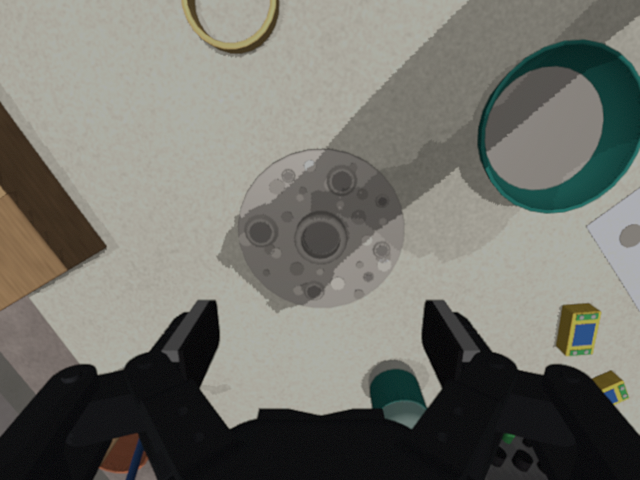

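Ring centre at about (321,236), disc spanning x 238–404 and y 148–308. Side craters sit at (260,232) and (342,181), so I close along the free diagonal by turning −0.7 rad.

Run:
```python
from h import *
P=pose("wrist")
c=cast("wrist",[(238,230),(404,228),(320,148),(320,308)],.010,P); print(c.round(4)); print((c[0]+c[1])/2,(c[2]+c[3])/2, np.linalg.norm(c[0]-c[1]),np.linalg.norm(c[2]-c[3]))
print(cast("wrist",[(321,236)],.03,P))
```

```text
[[0.6581 0.1855 0.01  ]
 [0.4918 0.2567 0.01  ]
 [0.5403 0.1426 0.01  ]
 [0.6154 0.3095 0.01  ]]
[0.57495471 0.22109544 0.01      ] [0.57785887 0.22603328 0.01      ] 0.18083782602863652 0.18305159777605115
[[0.57481962 0.22267798 0.03      ]]
```

To row units: -8 cm / 75 = -0.1067, -6 cm / 75 = -0.08, -0.7 rad / 3.1416 = -0.2228.

Request:
servo_tool(moves=[[0.0187, 0.0373, -0.04, -0.0382], [0.0187, 0.0373, -0.08, -0.0764], [0.0187, 0.0373, -0.1067, -0.1146], [0.0187, 0.0373, -0.1067, -0.1528], [0.0187, 0.0373, -0.1067, -0.191], [0.0187, 0.0373, -0.1067, -0.2228], [0.0187, 0.0373, -0.1067, -0.2228], [0.0187, 0.0373, -0.1067, -0.2228]])

```text
time: 34.4
ee_pos: [0.5729, 0.2173, 0.1553]
tcp_rot: [-178.9, 0.8, -154.3]
wrist_force: [0.4, 0.3, 0.8]
opening: 0.0854
grasp_force: 0.0
```

```bash
python3 s.py; python3 f.py w12
```

```text
34.4 [21.3 11.8  9.3 86.6 -1.  -4.4] [0.5729 0.2173 0.1553] [-178.9     0.8  -154.34] 0.0854
[ 0.021 -0.011 -1.   ]
[[330. 228.]
 [288. 304.]] [81 78 75] [0.57288663 0.2174949  0.15543681]
r0 37.010954254822714
ring [332.5 232.5  34.7] [[0.5748 0.2266 0.03  ]]
```

View pics/w12.png

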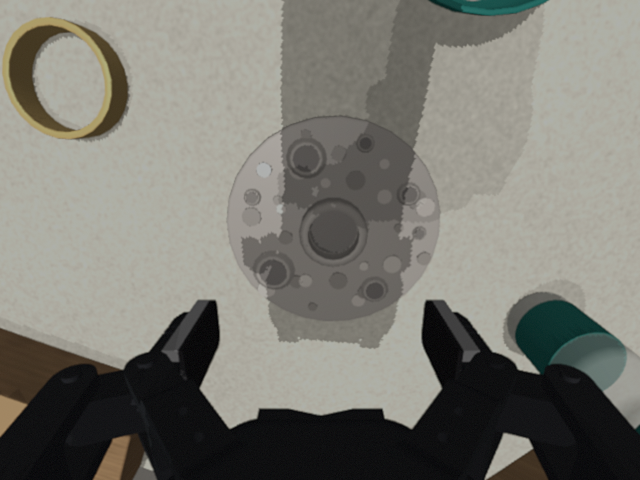

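Ring rim at about (333,231), disc x 227–440, y 115–322. The finger line to left and right passes between the raised craters.

Run:
```python
from h import *
P=pose("wrist"); o=get_obs()['ee_pos']
c=cast("wrist",[(227,216),(440,216),(333,115),(333,322)],.010,P); print((c[0]+c[1])/2,(c[2]+c[3])/2, np.linalg.norm(c[0]-c[1]),np.linalg.norm(c[2]-c[3]))
print(cast("wrist",[(333.5,231.5)],.03,P),o)
```

```text
[0.56717146 0.22384926 0.01      ] [0.57696579 0.22871122 0.01      ] 0.17976226832789774 0.18325675059070407
[[0.5737648  0.22717089 0.03      ]] [0.57288663 0.2174949  0.15543681]
```

Request:
servo_tool(moves=[[0.0027, 0.0093, -0.0533, 0], [0.0027, 0.0093, -0.1067, 0], [0.0027, 0.0093, -0.16, 0], [0.0027, 0.0093, -0.1867, 0], [0.0027, 0.0093, -0.1907, 0], [0.0027, 0.0093, -0.1907, 0]])

```text
time: 34.95
ee_pos: [0.5741, 0.2246, 0.0116]
tcp_rot: [-178.9, 0.7, -154.4]
wrist_force: [-0.6, 0.2, 1.5]
opening: 0.0858
grasp_force: 0.0
```

Request:
servo_tool(moves=[[0, 0, 0, 0], [0, 0, 0, 0], [0, 0, 0, 0], [0, 0, 0, 0], [0, 0, 0, 0], [0, 0, 0, 0]], claw=1, force=80)

```text
time: 35.45
ee_pos: [0.5763, 0.226, 0.0161]
tcp_rot: [-178.9, 1.1, -154.4]
wrist_force: [-3.7, -0.0, 10.7]
opening: 0.0525
grasp_force: 82.1
```

To row units: 11 cm / 75 = 0.1467, 9 cm / 75 = 0.12.

Request:
servo_tool(moves=[[0, 0, 0.0267, 0], [0, 0, 0.0667, 0], [0, 0, 0.12, 0], [0, 0, 0.1467, 0], [0, 0, 0.1467, 0], [0, 0, 0.1467, 0]])

```text
time: 35.95
ee_pos: [0.5756, 0.2255, 0.1242]
tcp_rot: [-178.9, 1.0, -154.4]
wrist_force: [-0.1, 0.2, -4.9]
opening: 0.052
grasp_force: 85.9
```

```bash
python3 s.py
python3 - <<'E'
from h import *
im,P=shot("w13")
E
```

```text
35.95 [21.9 12.4  6.6 83.1 -1.  -3.7] [0.5756 0.2255 0.1242] [-178.89    1.   -154.44] 0.052
[ 0.024 -0.01  -1.   ]
```

View pics/w13.png

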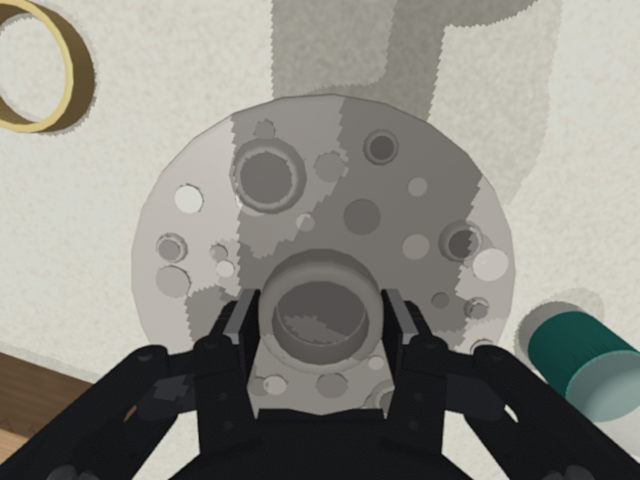

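The face is held by its ring, outer rim x 258–384, top y 249. Disc edge top is (330,94), left (131,262), right (516,265), and it hangs level.

Run:
```python
from h import *
from scipy.optimize import least_squares as ls
P=pose("wrist"); o=get_obs()['ee_pos']; im=cv2.imread("pics/w13.png"); g=cv2.Canny(cv2.GaussianBlur(im,(5,5),0),15,40)
pr=np.array([(131,262),(516,265),(330,94),(172,174),(464,158)])
# refine: edge points near the disc circle of radius 92 in the z=.118 plane
c0=cast("wrist",pr,.118,P)[:,:2]
f=lambda p,c: np.hypot(*(c-p[:2]).T)-p[2]
s=ls(f,[o[0],o[1],.092],args=(c0,)); print('hand',s.x.round(4))
v,u=np.nonzero(g[:340]); c=cast("wrist",np.c_[u,v],.118,P)[:,:2]
k=np.abs(f(s.x,c))<.004; s=ls(f,s.x,args=(c[k],),loss='soft_l1',f_scale=.001); print('fit',s.x.round(4),k.sum(),'tcp',o.round(4), (s.x[:2]-o[:2]).round(4))
a=np.radians(get_obs()['tcp_rot'][2]); d=s.x[:2]-o[:2]; print('along x',d@[np.cos(a),np.sin(a)],'along y',d@[np.sin(a),-np.cos(a)])
```

```text
hand [0.5754 0.2268 0.0886]
fit [0.5744 0.2254 0.0886] 1192 tcp [0.5748 0.2252 0.1222] [-0.0004  0.0002]
along x 0.00022176033726115427 along y 0.0003646810555784694
```

To row units: -45 cm / 75 = -0.6, -43 cm / 75 = -0.5733.

Request:
servo_tool(moves=[[0, -0.0267, 0, 0], [0, -0.0667, 0, 0], [0.0133, -0.12, 0, 0], [0.0133, -0.1733, 0, 0], [0.0133, -0.2267, 0, 0], [0.0133, -0.28, 0, 0], [0.0267, -0.3333, 0, 0], [0.0267, -0.3867, 0, 0], [0.0267, -0.44, 0, 0], [0.028, -0.4933, 0, 0], [0.028, -0.5333, 0, 0], [0.028, -0.5733, 0, 0], [0.028, -0.6, 0, 0], [0.028, -0.6, 0, 0], [0.028, -0.6, 0, 0], [0.028, -0.6, -0.0133, 0], [0.028, -0.6, -0.0267, 0], [0.028, -0.6, -0.04, 0], [0.028, -0.6, -0.04, 0], [0.028, -0.6, -0.04, 0]])

```text
time: 37.67
ee_pos: [0.5952, -0.2238, 0.0911]
tcp_rot: [-179.0, 0.7, -154.4]
wrist_force: [-0.3, -0.2, -3.3]
opening: 0.0524
grasp_force: 85.9
```

```bash
python3 s.py
```

```text
37.6667 [-20.5  15.    6.   79.8  -0.2 -46.1] [ 0.5952 -0.2238  0.0911] [-178.99    0.73 -154.39] 0.0524
[ 0.019 -0.01  -1.   ]
```

To row units: -2.6 cm / 75 = -0.0347, -2.4 cm / 75 = -0.032.

Request:
servo_tool(moves=[[0.0013, -0.0013, -0.0133, 0], [0.0013, -0.0013, -0.0267, 0], [0.0013, -0.0013, -0.032, 0], [0.0013, -0.0013, -0.0347, 0], [0.0013, -0.0013, -0.0347, 0], [0.0013, -0.0013, -0.0347, 0]])

```text
time: 38.17
ee_pos: [0.5968, -0.2258, 0.0666]
tcp_rot: [-178.9, 0.8, -154.5]
wrist_force: [-0.8, -0.7, -3.3]
opening: 0.0521
grasp_force: 85.9
```

To row units: -0.3 cm / 75 = -0.004, -0.2 cm / 75 = -0.0027.

Request:
servo_tool(moves=[[0, 0, -0.0013, 0], [0, 0, -0.0027, 0], [0, 0, -0.004, 0], [0, 0, -0.004, 0]])

```text
time: 38.5
ee_pos: [0.5967, -0.2258, 0.0634]
tcp_rot: [-178.9, 0.8, -154.5]
wrist_force: [-0.3, -0.5, -3.8]
opening: 0.0524
grasp_force: 85.9
```

To row units: -0.2 cm / 75 = -0.0027, -0.1 cm / 75 = -0.0013.

Request:
servo_tool(moves=[[0, 0.0013, -0.0013, 0], [0, 0.0013, -0.0027, 0], [0, 0.0013, -0.0027, 0]])

```text
time: 38.75
ee_pos: [0.5967, -0.2247, 0.0613]
tcp_rot: [-178.9, 0.8, -154.4]
wrist_force: [-0.3, 0.7, -3.4]
opening: 0.0523
grasp_force: 85.9
```

To row units: -0.2 cm / 75 = -0.0027, -0.1 cm / 75 = -0.0013.

Request:
servo_tool(moves=[[0, 0, -0.0013, 0], [0, 0, -0.0027, 0], [0, 0, -0.0027, 0]])

```text
time: 39.0
ee_pos: [0.5969, -0.2247, 0.0612]
tcp_rot: [-178.9, 0.9, -154.4]
wrist_force: [-6.1, 2.3, 7.4]
opening: 0.0521
grasp_force: 87.1
```

To row units: 15 cm / 75 = 0.2, 11 cm / 75 = 0.1467.

Request:
servo_tool(moves=[[0, 0, 0.0013, 0], [0, 0, 0.0013, 0], [0, 0, 0.0013, 0], [0, 0, 0.0013, 0], [0, 0, 0.0013, 0], [0, 0, 0.0013, 0], [0, 0, 0.0013, 0], [0, 0, 0.04, 0], [0, 0, 0.0933, 0], [0, 0, 0.1467, 0], [-0.0533, 0, 0.2, 0], [-0.1067, 0, 0.2, 0], [-0.1067, 0, 0.2, 0], [-0.1067, 0, 0.2, 0]], claw=0)

```text
time: 40.17
ee_pos: [0.5153, -0.2251, 0.2117]
tcp_rot: [-178.8, 0.9, -154.5]
wrist_force: [0.0, -0.5, 0.3]
opening: 0.0856
grasp_force: 0.0
```

```bash
python3 s.py
python3 - <<'E'
from h import *
im,P=shot("w14")
print(proj("wrist",[(.5965,-.2246,.075),(.5965,-.2246,.055)],P).round(), im.shape)
E
```

```text
40.1667 [-23.5   4.7   7.6  91.3  -0.1 -49. ] [ 0.5153 -0.2251  0.2117] [-178.76    0.93 -154.52] 0.0856
[ 0.024 -0.013 -1.   ]
[[285. 300.]
 [287. 290.]] (480, 640, 3)
```

View pics/w14.png

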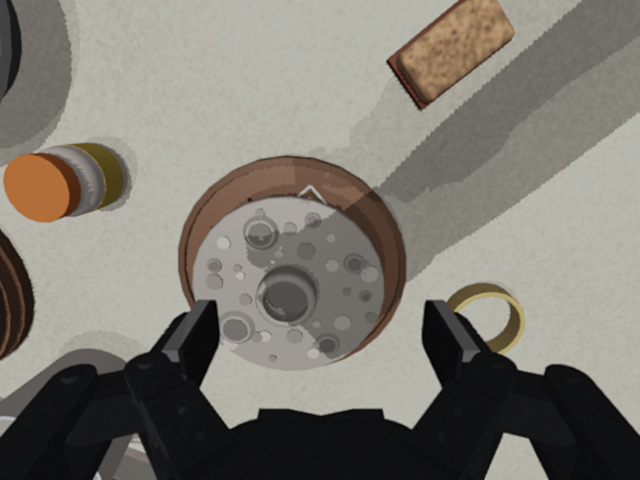

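The face sits on the battens with the ring at (288,294), predicted (285,300). The bystanders are untouched.

Run:
```python
from h import *
P=pose("wrist")
c=cast("wrist",[(193,268),(385,278),(287,196),(296,370)],.055,P); print((c[0]+c[1])/2,(c[2]+c[3])/2,np.linalg.norm(c[0]-c[1]),np.linalg.norm(c[2]-c[3]))
print(cast("wrist",[(287.5,295)],.075,P))
for n in("scene","side"):
    im=camera(n); p=proj(n,[(.5965,-.2246,.06)])[0].astype(int); cr=im[p[1]-60:p[1]+60,p[0]-80:p[0]+80]; cv2.imwrite(f"pics/{n}_c.png",cv2.resize(cr[:,:,::-1],None,fx=4,fy=4,interpolation=2))
```

```text
[ 0.58022715 -0.23018213  0.055     ] [ 0.59566899 -0.22008325  0.055     ] 0.17809159754252543 0.18114424584977226
[[ 0.59072201 -0.22436112  0.075     ]]
```

View pics/side_c.png

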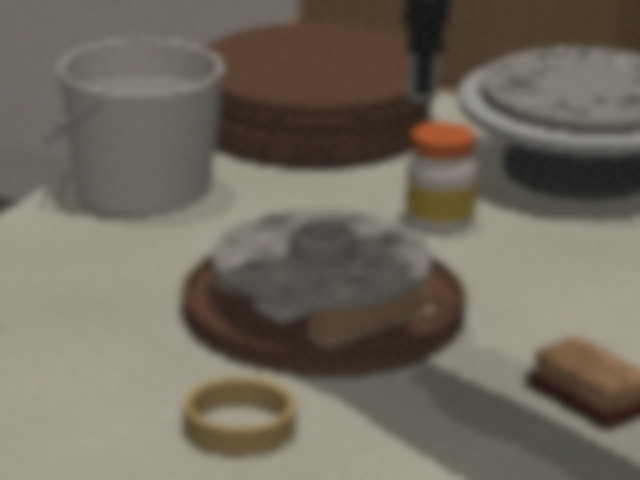

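The side view shows the face level on both battens. The measured centre is about 2–6 mm off by the different estimates, inside the 10 mm limit, so I hand in.

```bash
python3 -c "
from workcell import *
print(job_done())"
```

```text
the job is handed in; nothing more can be done
None
```

I handed in the dry-fit at about 40 s of the 131 s: battens, receiver and driver are on their outlines, and the moon face sits level on the battens, about 2–6 mm off centre by my estimates (limit 10 mm). None of the bystanders looked disturbed; the hand-in returned no verdict, so I don't have the judged result.

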